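# Refill the vase-filler box and hold its flap at the balance point

## Task

With the scoop, bring at least two of the clay pebbles from the grey tray into the open bay of the wooden two-bay box, never taking pebbles in the gripper, and put the scoop down upright on the table or back in the tray. Then take the flap by its rod, swing it up off the other bay to its balance point, standing straight up over the middle wall without tipping over the far way, and finish while still holding it there by the rod, so that both bays stay open for filling. Leave the duck and the small pot where they are.

Things in the scene. Friction and masses are not known exactly. Their poses are not given: they have to be found in the camera images.
- bay_box: open wooden box fixed to the table, 120 (its x) x 200 (its y) x 70 mm high, walls 6 mm; a middle wall at its y = 0 (under the hinge) parts it into two bays of 108 x 91 mm. Origin at the centre of its underside. At the start one flap lies over the bay on its +y side; the bay on its -y side is open
- open_bay (a point): centre of the mouth of the open bay (on the box's -y side), at rim height, 70 mm above the table
- bay_inside (a point): middle of the inside of the open bay, 22 mm above the table (the bay's floor is 5 mm above the table)
- flap (a joint): angle of the wooden flap about its hinge: 0 = lying level over the +y bay (start), 1.571 = standing straight up, which is its balance point, 3.14 = lying level over the other bay. The hinge runs nearly free: the flap (about 0.16 kg) falls to whichever side it leans
- flap_hinge (a point): middle of the hinge line, 76 mm above the table; the line runs along the box's x axis
- flap_rod (a point): middle of the round steel grip rod of the flap: 10 mm thick, 90 mm long, parallel to the hinge line and 145 mm from it, in the plane of the flap. Two 8 mm side arms (82 mm apart) carry it 45 mm beyond the flap's free edge and 45 mm outside the box wall, so that fingers from above can straddle it, one finger between rod and flap. It may turn between the fingers
- tray: grey tray fixed to the table, open above, holding scoop and pebbles: inside 70 mm wide (its y), level floor 3 mm above the table from its x = -100 mm to +100 mm, walls 34 mm high, 4 mm thick. The end on its -x side (towards the robot) slopes up outwards at 45 degrees from the floor at x = -100 mm; the end on its +x side is upright. Origin at the centre of its underside
- scoop: aluminium hand scoop, about 90 g, standing loose at the +x end of the tray: flat-bottomed bowl 60 mm wide (54 mm inside), open to its -x side, walls 28 mm high, the thin lip 53 mm ahead (-x) of the origin and the back wall 35 mm behind it. Origin at the centre of the underside of the bowl, z up. An upright wooden handle stands on the back wall: 24 mm along x, 16 mm along y, from 33 to 118 mm above the underside
- scoop_grip (a point): point to grip in the scoop's upright handle (across its 16 mm, along the scoop's y): 36 mm behind the scoop's origin, 92 mm above its underside
- scoop_bowl (a point): middle of the inside of the scoop's bowl, 8 mm ahead of the scoop's origin, 14 mm above its underside
- scoop_lip (a point): middle of the scoop's lip, at the underside
- rubber_duck: small bath duck, loose bystander, 56 x 46 x 42 mm, origin under its centre
- mini_pot: small clay pot, loose bystander, 49 mm wide, 38 mm high, origin under its centre
- pebble_0_center (a point): centre of one of five loose round clay pebbles, 24 mm across, 12 g, on the floor of the tray between the scoop's lip and the sloping end at the start (pebble 0)
- pebble_1_center (a point): centre of one of five loose round clay pebbles, 24 mm across, 12 g, on the floor of the tray between the scoop's lip and the sloping end at the start (pebble 1)
- pebble_2_center (a point): centre of one of five loose round clay pebbles, 24 mm across, 12 g, on the floor of the tray between the scoop's lip and the sloping end at the start (pebble 2)
- pebble_3_center (a point): centre of one of five loose round clay pebbles, 24 mm across, 12 g, on the floor of the tray between the scoop's lip and the sloping end at the start (pebble 3)
- pebble_4_center (a point): centre of one of five loose round clay pebbles, 24 mm across, 12 g, on the floor of the tray between the scoop's lip and the sloping end at the start (pebble 4)
Things that resemble listed ones, but are neither listed nor needed, are in the scene too. What is shaped like the scoop but orange or yellow is not meant.

How it is judged:
On the way, in this order (a step that is already met when the one before it is completed fails the run):
1. the scoop carries at least two pebbles, lifted clear of the tray ((distance between each of pebble_1_center, pebble_0_center and scoop_bowl below 0.047 m or distance between each of pebble_2_center, pebble_0_center and scoop_bowl below 0.047 m or distance between each of pebble_2_center, pebble_1_center and scoop_bowl below 0.047 m or distance between each of pebble_3_center, pebble_0_center and scoop_bowl below 0.047 m or distance between each of pebble_3_center, pebble_1_center and scoop_bowl below 0.047 m or distance between each of pebble_3_center, pebble_2_center and scoop_bowl below 0.047 m or distance between each of pebble_4_center, pebble_0_center and scoop_bowl below 0.047 m or distance between each of pebble_4_center, pebble_1_center and scoop_bowl below 0.047 m or distance between each of pebble_4_center, pebble_2_center and scoop_bowl below 0.047 m or distance between each of pebble_4_center, pebble_3_center and scoop_bowl below 0.047 m) and height (world z) of scoop above 0.06 m), for 0.2 s.
2. at least two pebbles lie in the open bay of the box ((distance between each of pebble_1_center, pebble_0_center and bay_inside below 0.061 m or distance between each of pebble_2_center, pebble_0_center and bay_inside below 0.061 m or distance between each of pebble_2_center, pebble_1_center and bay_inside below 0.061 m or distance between each of pebble_3_center, pebble_0_center and bay_inside below 0.061 m or distance between each of pebble_3_center, pebble_1_center and bay_inside below 0.061 m or distance between each of pebble_3_center, pebble_2_center and bay_inside below 0.061 m or distance between each of pebble_4_center, pebble_0_center and bay_inside below 0.061 m or distance between each of pebble_4_center, pebble_1_center and bay_inside below 0.061 m or distance between each of pebble_4_center, pebble_2_center and bay_inside below 0.061 m or distance between each of pebble_4_center, pebble_3_center and bay_inside below 0.061 m)), for 0.2 s.
At the end, for the whole second after the job is handed in: The fingers hold the flap (over 1 N), still and within 0.08 rad of straight up; at least two pebbles lie in the bay that was open, below its rim; the scoop is released, at rest, upright (within 0.45 rad), underside below 40 mm, touching neither box nor flap (value of joint flap between 1.491 and 1.651 rad and velocity of joint flap between -0.1 and 0.1 rad/s and contact force between the fingers and flap above 1 N and contact force between scoop and flap below 0.1 N and (distance between each of pebble_1_center, pebble_0_center and bay_inside below 0.061 m or distance between each of pebble_2_center, pebble_0_center and bay_inside below 0.061 m or distance between each of pebble_2_center, pebble_1_center and bay_inside below 0.061 m or distance between each of pebble_3_center, pebble_0_center and bay_inside below 0.061 m or distance between each of pebble_3_center, pebble_1_center and bay_inside below 0.061 m or distance between each of pebble_3_center, pebble_2_center and bay_inside below 0.061 m or distance between each of pebble_4_center, pebble_0_center and bay_inside below 0.061 m or distance between each of pebble_4_center, pebble_1_center and bay_inside below 0.061 m or distance between each of pebble_4_center, pebble_2_center and bay_inside below 0.061 m or distance between each of pebble_4_center, pebble_3_center and bay_inside below 0.061 m) and contact force between the fingers and scoop below 0.1 N and height (world z) of scoop below 0.04 m and angle between scoop's own z axis and vertical below 0.45 rad and linear speed of scoop below 0.03 m/s and contact force between scoop and bay_box below 0.1 N); the arm keeps its last pose, push and grip.
It fails at once if the gripper's fingers handle a pebble (over 1 N) (contact force between the fingers and pebble_0 above 1 N or contact force between the fingers and pebble_1 above 1 N or contact force between the fingers and pebble_2 above 1 N or contact force between the fingers and pebble_3 above 1 N or contact force between the fingers and pebble_4 above 1 N).
It fails at once if the flap tips over to the far side (past 2.0 rad) (value of joint flap above 2 rad).
It fails at once if the duck or the small pot is moved more than 40 mm (distance of any of rubber_duck, mini_pot from where it was at the start of the episode above 0.04 m).
It also fails if it takes over 69 s, if anything falls off the work surface, if the arm or the gripper's body presses on something with over 40 N, if the wrist force passes 120 N, or if a joint passes its speed limit or range.

## Robot

A 6-joint arm with a two-finger parallel gripper is mounted at the origin on the work surface; the furniture and walls round the work are solid. World frame = base frame: x ahead of the robot, y to its left, z up, the work surface at z = 0. Lengths are in m, angles in rad, forces in N, time in s.
With the tool pointing down it reaches from about 0.35 to 0.875 m from the base axis. Payload 15.5 kg.
Tool frame: the origin (TCP) lies between the finger pads; the fingertips stand 11 mm ahead of it and the grasp point (between the pads) lies 8 mm behind it; x points along the fingers, y is the direction in which the jaws open and shut, and the axes are right-handed (so a half turn about x gives the same grasp; the last joint's range is limited). The gripper opens to 85 mm and grips with 20 to 120 N. Pads are 22 mm wide; open, the fingers measure 114 mm over their backs; the gripper's body (76 mm by 85 mm) begins 54 mm behind the grasp point. The pads swing forward as they close: fully open they stand 13 mm farther back than shut.
Start: joints at [1.085, 0.494, 1.345, -0, 1.302, -0.096], TCP at [0.237, 0.578, 0.242] pointing down, gripper open.
Joint ranges: [-2.91, 2.91], [-0.82, 2.16], [0.22, 2.67], [-1.22, 4.37], [0.12, 2.79], [-3.08, 3.08]. Speed limits (rad/s): [1.89, 1.89, 2.57, 3.01, 3.01, 3.01].

## Interface

Orientations are given as a unit quaternion [x, y, z, w].
In Python, from workcell import robot gives the robot as it stands. Calls block until the motion is done:
- robot.move_pose(position, orientation): joint-space move of the TCP to a pose.
- robot.move_linear(position, attitude=None, velocity=0.15): straight line of the TCP; attitude=None keeps the orientation; velocity is the mean speed in m/s.
- robot.move_j(angles): joint-space move.
- robot.open_gripper() and robot.close_gripper(f_grip=None): open the fingers fully, or close them until they stop; f_grip is the grip in N (None keeps the last).
- robot.dwell(seconds).
- robot.ik(position, orientation): joint angles nearest the present ones, or None.
- robot.capture(name): name is "scene" or "side" or "wrist"; returns (picture, depth): 420x560x3 uint8, red, green, blue; 420x560 float32, m along the optical axis (not along the pixel's ray), 0 where there is no reading.
- robot.camera_params(name): a dict with "K" (3x3 intrinsics, pixels), "R" (3x3) and "t" (3): a world point X has camera coordinates R X + t; the wrist camera has in their place "mount" (4x4, takes a point from camera to tool coordinates, whose origin is the TCP and whose axes are the tool frame's). Camera axes: x right, y down, z forward; pixel columns grow to the right and rows downward; lengths in m; the calibration is good to about 2 mm. A picture is of the moment at which its call begins: read the wrist's pose just before it. camera_params takes no time and is no camera call.
A pose or a line that the arm cannot do raises robot.IKError and nothing moves.
- robot.sign_off(): hands the job in, once; it reports no verdict.
Readings, each from a call of its own:
- robot.read_t(): time.
- robot.read_joints(): joint angles.
- robot.read_joint_velocities(): joint speeds.
- robot.read_joint_efforts(): joint torques, N m.
- robot.read_eef_pos(): TCP position.
- robot.read_orientation(): TCP orientation.
- robot.read_force(): force on the tool from outside, world axes, zero at the start.
- robot.read_ft_torque(): the same for the moment, N m.
- robot.read_gripper_width(): opening from 0.0 (shut) to 1.0 (fully open).
Only numpy, scipy, OpenCV 4.12 (cv2) and the standard library are available. Lean on these libraries where they do the work, as an engineer would, in place of code of your own. Each camera call takes 0.05 s, during which the arm holds its last target. There are 200 camera calls.

## Working session

There is one attempt and no reset: what is moved stays moved. The work goes in short steps, each a Python script; the robot and the scene stay as the last script left them, time stands still between calls to the robot, and variables do not carry over. Pictures are saved under pics/ and viewed, about 8 in all and at most 12, crops included, and the job is handed in when it is done.

```bash
ls; mkdir -p pics; python3 - <<'E'
from workcell import robot
import cv2,numpy as np
for n in ("scene","side"):
    p,d=robot.capture(n); cv2.imwrite(f"pics/{n}0.png",p[:,:,::-1]); np.save(f"pics/{n}0.npy",d)
    c=robot.camera_params(n); print(n,c["K"],-c["R"].T@c["t"],c["R"])
c=robot.camera_params("wrist");print(c)
print(robot.read_t(),robot.read_orientation(),robot.read_force(),robot.read_gripper_width())
E
```

```text
pics
scene [[536.98084307   0.         283.28397814]
 [  0.         536.98084307 211.96568669]
 [  0.           0.           1.        ]] [ 0.01868166 -0.70117344  1.08535534] [[ 0.87038798 -0.49223506  0.0113759 ]
 [-0.37087239 -0.67063682 -0.64241725]
 [ 0.32384939  0.55493325 -0.76627062]]
side [[430.74438622   0.         281.97520479]
 [  0.         430.74438622 203.81091481]
 [  0.           0.           1.        ]] [ 0.42548196 -1.03616234  0.81504276] [[ 0.99951811 -0.03024888  0.00696778]
 [-0.01167603 -0.57435772 -0.81852115]
 [ 0.02876135  0.81804536 -0.57443414]]
{'K': array([[353.47052889,   0.        , 276.86818763],
       [  0.        , 353.47052889, 208.2308428 ],
       [  0.        ,   0.        ,   1.        ]]), 'mount': array([[ 1.19398163e-03, -2.87504148e-01,  9.57778648e-01,
        -1.32075587e-01],
       [ 9.99999244e-01,  6.09203638e-05, -1.22832751e-03,
         9.58535690e-04],
       [ 2.94801031e-04,  9.57779391e-01,  2.87504003e-01,
        -7.43180462e-02],
       [ 0.00000000e+00,  0.00000000e+00,  0.00000000e+00,
         1.00000000e+00]])}
0.1 [ 0.13659244  0.69384014 -0.13731409  0.69359441] [-0.74494063  0.3075771  -0.53843142] 0.9993278241904104
```

View pics/scene0.png

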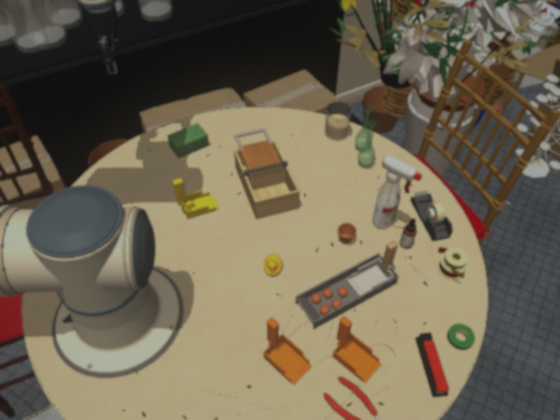

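View pics/side0.png

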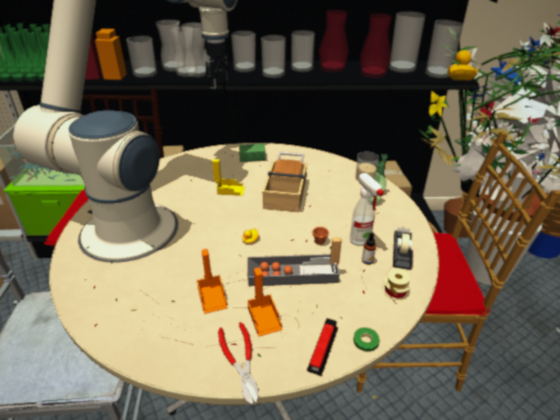

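The grey tray is at (345,290), with the metal scoop at its right end and the wooden handle at (389,255). The pebbles are near (317-343, 290-310). The box is at (265,178), with its rod at (253,135). Scoop look-alikes: orange (287,358), orange (357,355), yellow (198,200). The metal one inside the tray at (372,278) is the one I want. Next I'll measure with depth.

```bash
cat > h.py <<'E'
import numpy as np,cv2
from scipy.spatial.transform import Rotation as Ro
from workcell import robot
def cloud(n,d):
    c=robot.camera_params(n);K=c["K"]
    v,u=np.mgrid[:d.shape[0],:d.shape[1]]
    P=np.stack([(u-K[0,2])/K[0,0]*d,(v-K[1,2])/K[1,1]*d,d],-1)
    if "R" in c: return (P-c["t"])@c["R"]
    M=c["mount"]; P=P@M[:3,:3].T+M[:3,3]
    return P@Ro.from_quat(robot.read_orientation()).as_matrix().T+robot.read_eef_pos()
def down(yaw):
    """tool x down, tool y (jaws) at world angle yaw"""
    x=np.array([0,0,-1.]);y=np.array([np.cos(yaw),np.sin(yaw),0]);return Ro.from_matrix(np.stack([x,y,np.cross(x,y)],1))
E
python3 - <<'E'
from h import *
for n in ("scene","side"):
    im=cv2.imread(f"pics/{n}0.png");P=cloud(n,np.load(f"pics/{n}0.npy"))
    pts={"scene":dict(traysl=(305,302),bowl=(372,278),han=(390,247),rod=(253,134),flap=(262,155),bayfl=(272,190),duck=(273,265),pot=(347,232),p=(317,298),tbl=(230,300)),"side":dict(bowl=(318,268),han=(337,240),rod=(291,156),flap=(289,170),p=(276,267),duck=(251,237),pot=(320,236),tbl=(200,250))}[n]
    for k,(u,v) in pts.items(): print(n,k,P[v,u].round(3))
# topdown map from scene, 1.25mm/px, region x .2-.9, y -.35..0.45 ; image right = -y, up = +x
    X=P.reshape(-1,3);C=im.reshape(-1,3);s=800
    o=np.zeros((560,640,3),np.uint8);z=np.full((560,640),-1.)
    r=((.9-X[:,0])*s).astype(int);c=((.45-X[:,1])*s).astype(int)
    m=(r>=0)&(r<560)&(c>=0)&(c<640)&(X[:,2]<.3)
    idx=np.where(m)[0];idx=idx[np.argsort(X[idx,2])]
    for dr in(0,1):
      for dc in(0,1): o[np.clip(r[idx]+dr,0,559),np.clip(c[idx]+dc,0,639)]=C[idx]
    # walls: tray
    cv2.imwrite(f"pics/top_{n}.png",o)
E
```

```text
scene traysl [ 0.381 -0.185  0.019]
scene bowl [ 0.558 -0.201  0.008]
scene han [ 0.585 -0.206  0.119]
scene rod [0.546 0.391 0.004]
scene flap [0.492 0.229 0.079]
scene bayfl [0.487 0.164 0.005]
scene duck [ 0.36  -0.073  0.039]
scene pot [ 0.582 -0.059  0.011]
scene p [ 0.408 -0.193  0.025]
scene tbl [ 0.238 -0.088  0.002]
side bowl [ 0.554 -0.189  0.007]
side han [ 0.594 -0.207  0.12 ]
side rod [0.511 0.446 0.002]
side flap [0.492 0.207 0.08 ]
side p [ 0.441 -0.197  0.021]
side duck [ 0.371 -0.068  0.019]
side pot [ 0.568 -0.091  0.038]
side tbl [ 0.226 -0.101  0.001]
```

```bash
python3 - <<'E'
from h import *
X=np.concatenate([cloud(n,np.load(f"pics/{n}0.npy")).reshape(-1,3) for n in("scene","side")])
def rect(lo,hi,z0,z1,nm):
    m=((X>[*lo,z0])&(X<[*hi,z1])).all(1);Q=X[m]
    r=cv2.minAreaRect((Q[:,:2]*1000).astype(np.float32));print(nm,m.sum(),r,Q.mean(0).round(4))
rect((.33,-.28),(.66,-.1),.025,.045,"tray+")
rect((.56,-.24),(.65,-.16),.09,.125,"handle")
rect((.35,.02),(.6,.45),.074,.1,"flap")
rect((.35,.02),(.6,.45),.055,.075,"boxrim")
rect((.3,-.15),(.42,-.02),.01,.06,"duck");rect((.5,-.12),(.64,-.02),.01,.06,"pot")
rect((.35,.02),(.6,.12),.055,.08,"box near edge")
E
```

```text
tray+ 1865 ((484.51226806640625, -201.74267578125), (241.9210205078125, 84.28623962402344), 1.742546558380127) [ 0.4837 -0.2037  0.0311]
handle 259 ((592.8863525390625, -203.3934326171875), (25.7368221282959, 17.541088104248047), 3.255388021469116) [ 0.5909 -0.2052  0.11  ]
flap 1746 ((483.6851806640625, 209.7420654296875), (254.436279296875, 123.30570983886719), 79.88555145263672) [0.4882 0.2384 0.0795]
boxrim 1356 ((482.4115295410156, 207.6642303466797), (255.17550659179688, 123.56110382080078), 79.35027313232422) [0.4726 0.1586 0.0659]
duck 509 ((367.8277587890625, -57.055015563964844), (50.697391510009766, 50.022159576416016), 8.12440299987793) [ 0.3663 -0.062   0.0233]
pot 466 ((570.1688232421875, -68.414794921875), (51.143489837646484, 49.486961364746094), 59.74875259399414) [ 0.5722 -0.0656  0.0276]
box near edge 518 ((464.06298828125, 97.07295227050781), (42.41749954223633, 124.83562469482422), 89.40010833740234) [0.4641 0.0912 0.0651]
```

View pics/top_scene.png

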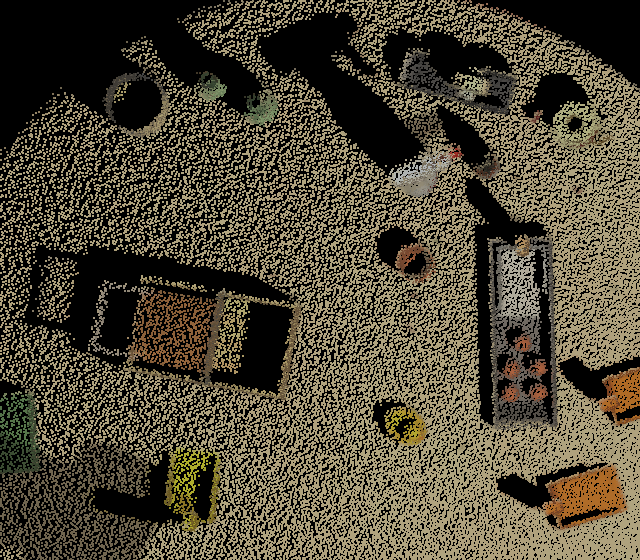

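```bash
python3 - <<'E'
from h import *
q=down(np.pi/2).as_quat()
print(robot.ik([.58,-.203,.25],q),robot.ik([.58,-.203,.25],down(-np.pi/2).as_quat()))
robot.move_pose([.58,-.203,.20],q); print(robot.read_t(),robot.read_joints())
X0=robot.read_eef_pos(); p,d=robot.capture("wrist"); cv2.imwrite("pics/w1.png",p[:,:,::-1]); P=cloud("wrist",d); X=P.reshape(-1,3)
def rect(lo,hi,z0,z1,nm):
    m=((X>[*lo,z0])&(X<[*hi,z1])).all(1);Q=X[m]
    if len(Q): print(nm,m.sum(),cv2.minAreaRect((Q[:,:2]*1000).astype(np.float32)),Q.mean(0).round(4),Q.min(0).round(3),Q.max(0).round(3))
rect((.56,-.25),(.65,-.16),.112,.13,"handle top")
rect((.33,-.28),(.66,-.1),.033,.045,"tray top")
rect((.47,-.25),(.56,-.16),.0,.015,"bowl floor")
rect((.47,-.25),(.6,-.16),.025,.033,"bowl rim")
print("table z",np.median(X[(X[:,1]>-.15)&(X[:,2]<.02),2]))
hsv=cv2.cvtColor(p,cv2.COLOR_RGB2HSV); m=((hsv[...,0]<12)&(hsv[...,1]>120)&(P[...,2]<.04)&(abs(P[...,1]+.2)<.045)).astype(np.uint8)
n,l,s,c=cv2.connectedComponentsWithStats(m)
for i in range(1,n):
    if s[i,4]>60: print(s[i,4],c[i].round(),P[l==i].mean(0).round(3))
E
```

```text
[-4.33817113e-01  4.71666069e-01  1.36258612e+00 -4.44089210e-16
  1.30734047e+00 -2.00461344e+00] [-4.33817113e-01  4.71666069e-01  1.36258612e+00 -4.44089210e-16
  1.30734047e+00  1.13697921e+00]
3.1 [-4.32758775e-01  5.20382876e-01  1.42400809e+00  1.08736663e-04
  1.19713475e+00 -2.00434652e+00]
handle top 850 ((592.4247436523438, -200.23236083984375), (15.144083023071289, 23.409822463989258), 89.91414642333984) [ 0.591  -0.2003  0.1203] [ 0.581 -0.208  0.112] [ 0.604 -0.193  0.123]
tray top 2539 ((516.8101806640625, -200.37826538085938), (170.0369110107422, 78.0469741821289), 1.5961008071899414) [ 0.5258 -0.2005  0.0346] [ 0.433 -0.241  0.033] [ 0.602 -0.16   0.045]
bowl floor 8142 ((515.114990234375, -207.18106079101562), (89.94930267333984, 85.81626892089844), 0.20430679619312286) [ 0.5136 -0.2036  0.0047] [ 0.47 -0.25  0.  ] [ 0.56  -0.164  0.015]
bowl rim 1316 ((534.03466796875, -199.89712524414062), (128.54049682617188, 78.3080825805664), 1.530364751815796) [ 0.546  -0.2     0.0297] [ 0.47  -0.241  0.025] [ 0.599 -0.16   0.033]
table z 0.00030831712452417115
719 [254.  17.] [ 0.442 -0.22   0.024]
715 [296.  15.] [ 0.441 -0.186  0.024]
640 [279.  57.] [ 0.472 -0.2    0.024]
64 [238. 327.] [ 0.733 -0.242  0.011]
259 [254. 349.] [ 0.757 -0.225  0.016]
```

View pics/w1.png

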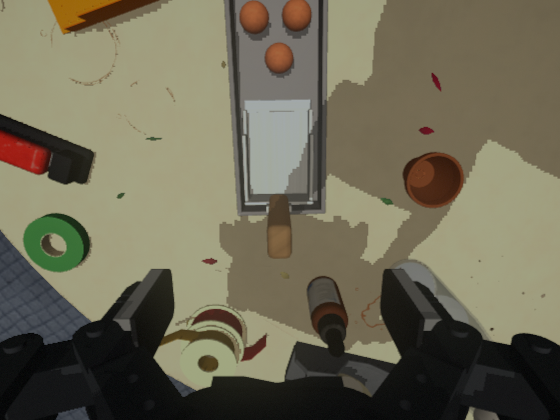

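The close view confirms the choice: a metal bowl in the grey tray with its wooden handle at (279,225), and pebbles just ahead at (254,17), (296,15) and (279,57). Now I'll grip and drive.

```bash
cat >> h.py <<'E'
YAW=np.deg2rad(1.6); TS=np.array([.036,0,.084])  # TCP in scoop frame
def spose(pt,pitch,yaw=YAW,ref=(0,0,0)):
    """TCP pose that puts scoop-frame point ref at world pt, nose up by pitch (rad)"""
    R=Ro.from_euler('ZY',[yaw,pitch]); return np.array(pt)+R.apply(TS-np.array(ref)),(R*down(np.pi/2)).as_quat()
LIP=(-.053,0,0)
E
python3 - <<'E'
from h import *
q=down(np.pi/2+YAW).as_quat()
robot.move_pose([.592,-.2008,.14],q)
robot.move_linear([.592,-.2008,.087],velocity=.1)
f0=robot.read_force(); robot.close_gripper(80); p=np.array(robot.read_eef_pos()); print(robot.read_gripper_width(),f0,robot.read_force(),p)
u=np.array([np.cos(YAW),np.sin(YAW),0])
for s in(.05,.08,.099):
    robot.move_linear(p-s*u,velocity=.06); print(s,robot.read_force().round(2),robot.read_eef_pos())
X0=robot.read_t(); a,d=robot.capture("wrist"); cv2.imwrite("pics/w2.png",a[:,:,::-1]); print(X0)
E
```

```text
0.17880951124911776 [ 0.34152805 -0.28318228  1.06406361] [0.18775193 0.35961014 3.87099509] [ 0.59223026 -0.20089215  0.08723428]
0.05 [-3.17 -0.92  8.87] [ 0.54166866 -0.20218916  0.0871692 ]
0.08 [-3.64 -1.37 10.26] [ 0.51133194 -0.2029615   0.08717694]
0.099 [-2.82 -0.92  7.92] [ 0.49214105 -0.20353505  0.0871811 ]
6.925
```

View pics/w2.png

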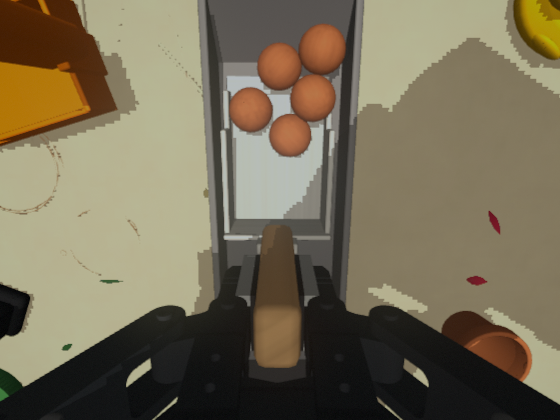

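The bowl now holds three pebbles well inside, with two more at the lip (279,66) and (322,50). I'll tilt the nose up along the slope and lift.

```bash
python3 - <<'E'
from h import *
p=np.array(robot.read_eef_pos()); R=Ro.from_euler('Z',YAW)
lip=p-R.apply(TS-np.array(LIP)); print(lip)
u=R.apply([1,0,0])
for k,(dx,dz,pit) in enumerate([(.008,.008,4),(.02,.033,20)]):
    a,q=spose(lip-dx*u+[0,0,dz],np.deg2rad(pit),ref=LIP); robot.move_linear(a,q,velocity=.06); print(robot.read_force().round(2))
a,q=spose(lip-.0*u+[0,0,.15],np.deg2rad(22),ref=LIP); robot.move_linear(a,q,velocity=.12)
robot.dwell(.2)
im,d=robot.capture("wrist"); cv2.imwrite("pics/w3.png",im[:,:,::-1]); print(robot.read_t(),robot.read_force(),robot.read_joints())
# feasibility of pour
by=np.array([.175,.984,0]);bx=np.array([.984,-.175,0]);C=np.array([.4793,.1851,0])
L=C-.0485*by+.02*bx+[0,0,.065]
for pit in(22,-20,-40,-55):
    for yaw in (0,-10.1):
        a,q=spose(L+[0,0,.04],np.deg2rad(pit),np.deg2rad(yaw),LIP); print(pit,yaw,a.round(3),robot.ik(a,q))
E
```

```text
[ 0.40321606 -0.20601321  0.00319567]
[ 0.86 -0.23 -1.45]
[ 1.4   0.54 -1.39]
9.0333 [-0.42093039  0.41004526 -1.73426357] [-0.39198132  0.62040506  1.30562046 -0.15325601  1.56975588 -1.96313193]
22 0 [0.604 0.134 0.15 ] [ 0.10153821  0.76174132  1.14563333  0.03802018  1.61636728 -1.47487354]
22 -10.1 [0.603 0.114 0.15 ] [ 0.04554462  0.7482253   1.17632493  0.08252941  1.59240169 -1.36286807]
-20 0 [0.545 0.134 0.214] [ 0.16742692  0.31976412  1.81085098 -0.09209036  0.6684775  -1.34094724]
-20 -10.1 [0.545 0.124 0.214] [ 0.18844704  0.32467166  1.80242559 -0.19149165  0.69579168 -1.07860177]
-40 0 [0.505 0.134 0.227] [ 0.24008294  0.24148437  2.14711808 -1.15064906  0.16819526 -0.24008708]
-40 -10.1 [0.504 0.131 0.227] [ 0.33686757  0.262469    2.10878337 -1.1757934   0.34892113 -0.0100588 ]
-55 0 [0.473 0.134 0.226] [0.32978771 0.36810138 2.41486406 3.60993462 0.62816894 1.37615116]
-55 -10.1 [0.473 0.137 0.226] [0.50043261 0.38022882 2.33374185 4.12265919 0.66522481 1.13652183]
```

View pics/w3.png

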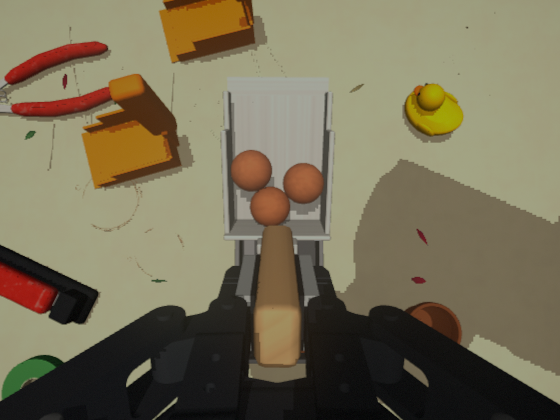

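Three pebbles sit in the bowl against the back wall: (251,170), (303,183), (270,206). I'll carry them over and pour with a −35° tilt, lip inside the bay mouth.

```bash
python3 - <<'E'
from h import *
by=np.array([.175,.984,0]);bx=np.array([.984,-.175,0]);C=np.array([.4793,.1851,0])
L=C-.0485*by+.02*bx+[0,0,.068]; Y=np.deg2rad(-10.1); r=np.deg2rad
P=lambda dz,pit: spose(L+[0,0,dz],r(pit),Y,LIP)
for pit in(22,-25,-30,-35): print(pit,robot.ik(*P(0,pit)))
robot.move_pose(*P(.08,22)); print(robot.read_t(),robot.read_force())
robot.move_linear(*P(.012,0),velocity=.12)
for pit in(-15,-25,-34): 
    try: robot.move_linear(*P(.0,pit),velocity=.08)
    except robot.IKError as e: print("IK",pit,e); break
robot.dwell(.6)
print(robot.read_t(),robot.read_force(),robot.read_joints())
for n in("scene","wrist"):
    a,d=robot.capture(n); cv2.imwrite(f"pics/{n}4.png",a[:,:,::-1])
s=cv2.imread("pics/scene4.png")[90:290,160:420]; w=cv2.imread("pics/wrist4.png")
cv2.imwrite("pics/c4.png",np.hstack([cv2.resize(s,(390,300)),cv2.resize(w,(400,300))]))
E
```

```text
22 [ 0.04554462  0.78756805  1.20342357  0.08259246  1.52618644 -1.36834667]
-25 [ 0.21876871  0.35703862  1.92435943 -0.35968574  0.48034662 -0.88759461]
-30 [ 0.25332875  0.34171946  2.00196604 -0.60277242  0.37614986 -0.62369816]
-35 [ 0.29257286  0.33829824  2.07924905 -1.01966459  0.30912238 -0.17972683]
10.275 [-0.24371274 -0.86906788 -0.95263443]
13.2417 [-0.60963297 -0.1014651  -0.82629939] [ 0.28431592  0.33784714  2.06378758 -0.92058663  0.31758124 -0.28478737]
```

View pics/c4.png

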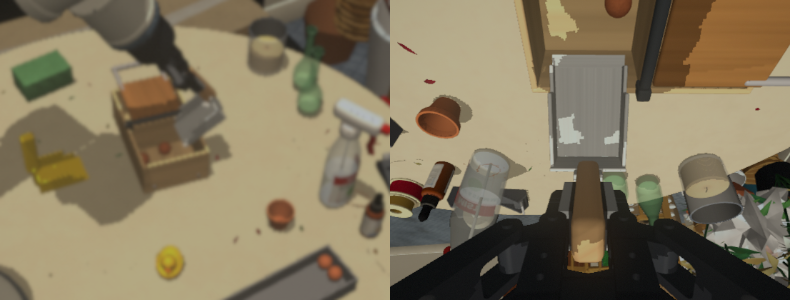

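The scoop is empty and pebbles are in the bay; two are left in the tray. I'll set the scoop down on free table at (0.46, 0.01), then look at the bay and rod.

```bash
python3 - <<'E'
from h import *
by=np.array([.175,.984,0]);bx=np.array([.984,-.175,0]);C=np.array([.4793,.1851,0])
L=C-.0485*by+.02*bx+[0,0,.068]; Y=np.deg2rad(-10.1); r=np.deg2rad
robot.move_linear(*spose(L+[0,0,.07],r(-15),Y,LIP),velocity=.12)
O=np.array([.46,.01,0])
robot.move_pose(*spose(O+[0,0,.06],0,0)); print(robot.read_force())
robot.move_linear(*spose(O+[0,0,.0015],0,0),velocity=.06); print(robot.read_force(),robot.read_eef_pos())
robot.open_gripper(); robot.dwell(.2)
a,q=spose(O+[0,0,.1],0,0); robot.move_linear(a,q,velocity=.15)
# view the flap side: TCP behind, camera looks along tool z
Rd=C+.145*by
q=down(np.deg2rad(79.9)).as_quat()
for yw in(79.9,-100.1): print(yw,robot.ik([*(Rd+.016*by)[:2],.15],down(r(yw)).as_quat()),robot.ik([*C[:2],.213],down(r(yw)).as_quat()))
robot.move_pose([*(C+.06*by-.03*bx)[:2],.27],q)
print(robot.read_t()); a,d=robot.capture("wrist"); cv2.imwrite("pics/w5.png",a[:,:,::-1]); np.save("pics/w5.npy",cloud("wrist",d))
s,d=robot.capture("scene");cv2.imwrite("pics/s5.png",s[:,:,::-1])
cv2.imwrite("pics/c5.png",np.hstack([a[:,:,::-1],cv2.resize(s[120:330,200:320,::-1],(240,420))]))
E
```

```text
[-0.1158409   0.57696057 -0.24138265]
[ 0.16675797 -0.22722318  0.10388995] [0.49623352 0.00996716 0.08578924]
79.9 [ 4.97662529e-01  5.74833491e-01  1.47980719e+00 -4.44089210e-16
  1.08695198e+00 -8.96855543e-01] [ 2.52283080e-01  3.72455974e-01  1.65452326e+00 -4.44089210e-16
  1.11461342e+00 -1.14223499e+00]
-100.1 [ 4.97662529e-01  5.74833491e-01  1.47980719e+00 -4.44089210e-16
  1.08695198e+00  2.24473711e+00] [ 2.52283080e-01  3.72455974e-01  1.65452326e+00 -4.44089210e-16
  1.11461342e+00  1.99935766e+00]
19.6583
```

View pics/c5.png

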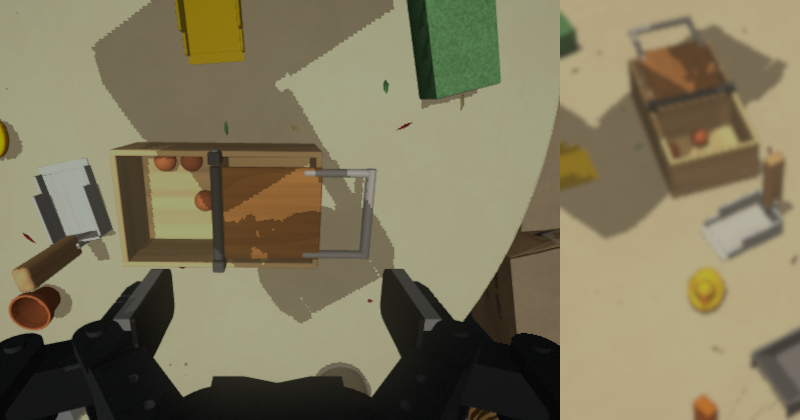

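The wrist view shows three pebbles in the bay: (165,163), (191,163), (204,201). The scoop stands upright and clear of the box, and the rod runs from (372,172) to (366,257). I'll measure the rod and hinge from this depth image.

```bash
python3 - <<'E'
from h import *
P=np.load("pics/w5.npy"); X=P.reshape(-1,3)
by=np.array([.175,.984,0]);bx=np.array([.984,-.175,0]);C=np.array([.4793,.1851,0])
B=np.c_[(X-C)@bx,(X-C)@by,X[:,2]]
def st(m,n): 
    Q=B[m]; print(n,len(Q),np.median(Q,0).round(4),Q.min(0).round(4),Q.max(0).round(4)); return Q
z=B[:,2]
rod=st((abs(B[:,0])<.03)&(B[:,1]>.12)&(B[:,1]<.17)&(z>.05)&(z<.1),"rod")
print("rod slope",np.polyfit(rod[:,0],rod[:,1],1))
st((abs(B[:,0])<.075)&(abs(B[:,1])<.02)&(z>.077)&(z<.1),"hinge")
st((abs(B[:,0])<.04)&(B[:,1]>.03)&(B[:,1]<.12)&(z>.06),"flap")
e=st((abs(B[:,0])<.04)&(B[:,1]<-.08)&(z>.06)&(z<.08),"-y wall")
st((abs(B[:,1]+.05)<.03)&(abs(B[:,0])<.08)&(z>.065),"x walls")
hsv=cv2.cvtColor(cv2.imread("pics/w5.png"),cv2.COLOR_BGR2HSV)
m=((hsv[...,0]<12)&(hsv[...,1]>150)&(P[...,2]<.05)&(abs(P[...,1]-.137)<.06)).astype(np.uint8)
n,l,s,c=cv2.connectedComponentsWithStats(m)
for i in range(1,n):
    if s[i,4]>60: print(c[i].round(),((P[l==i].mean(0)-C)@np.c_[bx,by,[0,0,1]]-[0,-.0485,0]).round(3))
E
```

```text
rod 622 [-0.0012  0.1446  0.0805] [-0.0299  0.1406  0.0757] [0.0299 0.1504 0.083 ]
rod slope [-0.00995146  0.14489717]
hinge 2532 [-0.0044  0.0062  0.0801] [-0.0627 -0.0054  0.077 ] [0.0608 0.02   0.0841]
flap 11428 [-0.0258  0.0957  0.0807] [-0.04   0.03   0.074] [0.04   0.12   0.3429]
-y wall 922 [ 0.0043 -0.0943  0.0699] [-0.0399 -0.1754  0.0601] [ 0.0398 -0.0918  0.08  ]
x walls 859 [-0.0557 -0.0503  0.0703] [-0.0619 -0.08    0.065 ] [ 0.0578 -0.02    0.0731]
[165. 163.] [-0.043 -0.012  0.027]
[191. 162.] [-0.043  0.016  0.028]
[203. 202.] [0.001 0.026 0.028]
```

Three pebbles are within 0.05 m of the bay middle, and the rod sits at 144.8 mm from the hinge as modelled. Fully open fingers centred on the rod would hit the flap edge. So I'll go down 20 mm outboard, close lightly until the inner finger touches, then slide in to centre and re-close.

```bash
cat >> h.py <<'E'
by=np.array([.175,.984,0]);bx=np.array([.984,-.175,0]);C=np.array([.4793,.1851,0])
QF=down(np.deg2rad(79.9)).as_quat()
def fl(y,z): return C+y*by+np.array([0,0,z])
def rep(*a): print(*a,"t%.1f"%robot.read_t(),"w%.3f"%robot.read_gripper_width(),(np.array([bx,by,[0,0,1]])@robot.read_force()).round(1),(np.array([bx,by,[0,0,1]])@(robot.read_eef_pos()-C)).round(4))
E
python3 - <<'E'
from h import *
robot.move_pose(fl(.165,.16),QF)
robot.move_linear(fl(.165,.064),velocity=.08); rep("down")
robot.close_gripper(20); rep("close")
for y in(.160,.155,.150,.145):
    robot.move_linear(fl(y,.064),velocity=.03); rep(y)
E
```

```text
down t21.8 w1.000 [ 0.8 -0.  -0.3] [0.0003 0.165  0.0645]
close t22.4 w0.456 [  3.2 -34.7  22.4] [-0.0003  0.1609  0.0644]
0.16 t22.7 w0.318 [  2.6 -39.   25.3] [-0.0004  0.1553  0.0645]
0.155 t23.1 w0.198 [  4.3 -41.2  25.9] [-0.0005  0.1501  0.0644]
0.15 t23.4 w0.107 [  2.2 -32.2  21. ] [-0.0005  0.1462  0.0643]
0.145 t23.7 w0.103 [-5.4  6.9  8.3] [-0.0002  0.1457  0.0646]
```

Rod gripped and centred. Now the swing along the arc.

```bash
python3 - <<'E'
from h import *
robot.close_gripper(40); rep("grip")
z0=.0645
for i,t in enumerate(np.deg2rad(np.linspace(0,90,13)[1:])):
    robot.move_linear(fl(.145*np.cos(t),z0+.145*np.sin(t)),velocity=.07); rep(round(np.rad2deg(t)))
    if np.abs(robot.read_force()).max()>60: print("stop");break
robot.dwell(.3)
for n in("scene","side"):
    a,d=robot.capture(n); cv2.imwrite(f"pics/{n}6.png",a[:,:,::-1]); np.save(f"pics/{n}6.npy",d)
a=cv2.imread("pics/scene6.png")[60:310,180:420]; b=cv2.imread("pics/side6.png")[60:310,190:400]
cv2.imwrite("pics/c6.png",np.hstack([cv2.resize(a,(412,430)),cv2.resize(b,(361,430))]))
X=np.concatenate([cloud(n,np.load(f"pics/{n}6.npy")).reshape(-1,3) for n in("scene","side")])
B=np.c_[(X-C)@bx,(X-C)@by,X[:,2]]
m=(abs(B[:,0])<.05)&(abs(B[:,1])<.03)&(B[:,2]>.09)&(B[:,2]<.17);Q=B[m]
print(m.sum(),Q.mean(0))
for a,b in((.09,.11),(.11,.13),(.13,.15),(.15,.17)):
    k=(Q[:,2]>a)&(Q[:,2]<b); print(a,k.sum(),np.median(Q[k],0).round(4))
E
```

```text
grip t23.9 w0.101 [-6.3  5.6  7.9] [-0.0002  0.1457  0.0647]
7 t24.3 w0.102 [-2.8  8.1 -1.5] [-0.0003  0.1445  0.0839]
15 t24.8 w0.096 [-4.6  7.9  0.7] [-0.0002  0.141   0.1027]
22 t25.2 w0.094 [-6.3 11.3  2.1] [-0.0003  0.1351  0.1207]
30 t25.6 w0.100 [-7.1 13.4  5.2] [-0.0003  0.1271  0.138 ]
38 t26.0 w0.102 [-9.4 14.8 11. ] [-0.0003  0.117   0.1541]
45 t26.5 w0.099 [-12.2  19.5  15.1] [-0.0003  0.1049  0.1687]
53 t26.9 w0.102 [-10.1  16.2  19.1] [-0.      0.0905  0.1814]
60 t27.3 w0.104 [-9.2 12.9 18.1] [-0.      0.0741  0.1918]
68 t27.7 w0.097 [-10.   11.   20.1] [-2.000e-04  5.670e-02  2.001e-01]
75 t28.1 w0.100 [-9.1  5.4 16. ] [-0.0004  0.038   0.2057]
82 t28.6 w0.099 [-8.3  2.6 10.5] [-0.0006  0.0189  0.2088]
90 t29.0 w0.099 [-7.2  0.7  7.8] [-6.000e-04 -2.000e-04  2.099e-01]
1399 [-0.00145997 -0.00203141  0.13085123]
0.09 329 [-0.0016 -0.0018  0.1004]
0.11 343 [-0.0017 -0.002   0.1197]
0.13 360 [-0.0014 -0.0021  0.1401]
0.15 367 [-0.0018 -0.0021  0.1596]
```

View pics/c6.png

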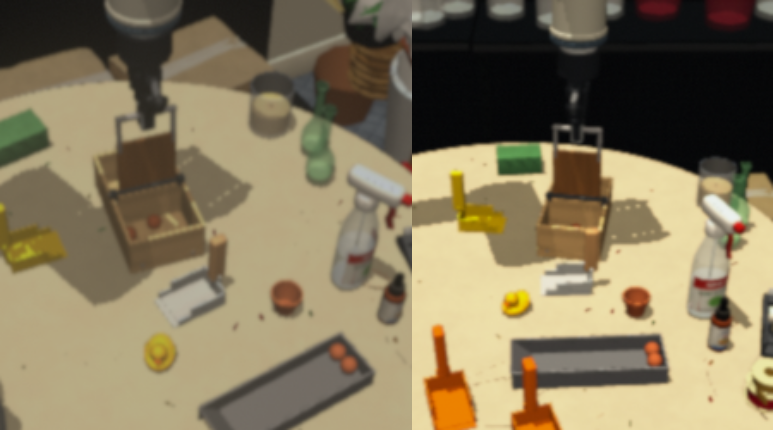

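The flap stands vertical: its visible face leans about 0.005 rad between z = 0.10 and 0.16. It is held by the rod at about (148,115). The scoop stands upright and clear of the box, the pebbles are in the bay, and the duck and pot look untouched. I'll hand it in.

```bash
python3 - <<'E'
from h import *
robot.dwell(.5); rep("final"); print(np.abs(robot.read_joint_velocities()).max())
X=np.concatenate([cloud(n,np.load(f"pics/{n}6.npy")).reshape(-1,3) for n in("scene","side")])
for lo,hi,n in(((.3,-.15),(.42,-.02),"duck"),((.5,-.12),(.64,-.02),"pot")):
    m=((X>[*lo,.01])&(X<[*hi,.06])).all(1); print(n,cv2.minAreaRect((X[m,:2]*1000).astype(np.float32))[0])
robot.sign_off()
E
```

```text
final t29.9 w0.098 [-7.   0.7  8.7] [-7.000e-04  1.000e-04  2.098e-01]
0.0015242935915034954
duck (375.72845458984375, -45.58577346801758)
pot (570.84716796875, -67.26458740234375)
the job is handed in; nothing more can be done
```

The job is handed in at about 30 s of the 69 s allowed. `sign_off` gives no verdict, so the result rests on my own checks.

**What I did:** I gripped the metal scoop by its handle and drove it into the pebbles. Three came up, and I tipped all three into the open bay. I stood the scoop on the table, took the flap by its rod and swung it up to its balance point, where the gripper still holds it.

**Last checks:**
- **Flap:** the depth images put it within about 0.005 rad of vertical. The arm was still and gripping the rod at a 40 N setting, with a steady outside force of about 11 N on the wrist.
- **Pebbles:** after pouring, all three measured within about 0.05 m of the bay middle, against a limit of 0.061 m. I did not measure them again after the swing, but the last picture still shows pebbles in the bay.
- **Scoop:** the last picture shows it released, upright and clear of the box.
- **Pot:** it moved about 1 mm at most.
- **Duck (disagrees):** its fitted centre read about 14 mm from the first fit. The scoop now stands at the edge of that search window and probably skewed the fit. The gripper was not brought near the duck, it looks in place in the picture, and even 14 mm is under the 40 mm limit.

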